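# Change over the plate shuttles

## Task

On the dark base plate two identical sliding trays lie side by side: one is empty and stands part-way out, the other is fully in and carries a well plate. First push the empty tray fully home with the fingertips, then hook a fingertip behind the upright front lip of the tray with the well plate and draw it out all the way to its stop. Grasp nothing: do not pinch the lip of the loaded tray or touch its front face, do not touch the well plate, which must ride along seated in its nest, and leave everything else where it is.

Things in the scene. Friction and masses are not known exactly. Their poses are not given: they have to be found in the camera images.
- tray_loaded (a joint): Slide of the tray with the well plate, in m: 0 fully in (home), 0.110 fully out at its stop; grows as the tray moves along -x of shuttle_loaded, towards the robot. Starts at 0. Rail friction about 2 N plus 10 N per m/s; the tray stays where it is left; solid stops at both ends.
- tray_empty (a joint): Slide of the empty tray, in m, as for tray_loaded (0 home, 0.110 fully out, along -x of shuttle_empty); same friction and stops. Starts between 0.06 and 0.105.
- tray_loaded_lip (a point): Middle of the top edge of the loaded tray's upright front lip (84 mm wide, 6 mm thick); moves with the tray. x points to the tray's rear (closing), y along the lip, z up. Tray floor 28 mm below. Lip's rear face 3 mm behind this point (+x), front of its face strip 7 mm before it. Behind the lip the floor is clear until the nest rim, 56 mm behind this point; the plate begins 63 mm behind it.
- tray_empty_lip (a point): The same point with the same axes and dimensions on the empty tray; moves with it.
- tray_loaded_nest (a point): Middle of the plate nest on the floor of the loaded tray, where the plate's underside centre belongs; axes as those of the lip. The nest's rim stands 5 mm high with about 2 mm of play round the plate.
- shuttle_loaded: Fixed grey base unit of the loaded tray, 200 x 96 mm, 36 mm high at its rear end stop, on the 8 mm base plate. It bears a flat aluminium tray 236 x 88 mm that slides on a straight rail. Origin on its underside, 112 mm behind the lip when the tray is home; x points along the rail away from the robot (trays open towards -x), z up.
- shuttle_empty: Fixed base unit of the empty tray, same shape and axes, its rail parallel to the other's and 140 mm to the left or right of it; it may stand up to 20 mm farther forward or back.
- tray_loaded_face: Grey face strip on the front of the loaded tray's lip, 80 x 28 x 4 mm, part of the tray; not to be touched. Its origin is not on the strip: it lies where that of shuttle_loaded is when the tray is home, and moves with the tray; the strip's middle is 117 mm towards the robot (-x) and 41 mm up from it.
- plate: A white 96-well plate, 108 mm along the tray, 74 mm wide, 14 mm high, about 45 g, loose in the nest. Origin at the centre of its underside, z up.
- beaker_50: A small clear beaker, 46 mm wide, 57 mm high, loose on the base plate's right-hand strip. Origin at the centre of its underside.
- petri_1: A closed round dish, 58 mm wide, 15 mm high, loose on the base plate's right-hand strip. Origin at the centre of its underside.
- timer: A small flat bench timer, 62 x 62 x 20 mm, loose on the bench to the left. Origin at the centre of its underside.
- tip_box: A closed pipette tip box, 76 x 118 x 72 mm, loose on the bench to the right. Origin at the centre of its underside.
- flask_50: A small clear conical flask, 50 mm wide, 70 mm high, loose on the bench to the right. Origin at the centre of its underside.
There are look-alikes about, which are no part of the job. There is more than one size of the plate; the job needs the larger.

How it is judged (in metres and radians):
On the way, in this order (a step that is already met when the one before it is completed fails the run):
1. the empty tray is pushed home (within 5 mm) while the loaded tray is still in (within 10 mm) (value of joint tray_empty below 0.005 m and value of joint tray_loaded below 0.01 m), for 0.2 s.
2. the loaded tray is drawn out to its stop (within 6 mm), the empty one still home (value of joint tray_loaded above 0.104 m and value of joint tray_empty below 0.005 m), for 0.2 s.
At the end, for the whole second after the job is handed in: The loaded tray is out at its stop (within 6 mm of 110 mm) and at rest, the empty tray is home (within 5 mm), and the well plate lies flat in its nest on the loaded tray (within 6 mm of the nest's middle) (all of step 2 and velocity of joint tray_loaded between -0.01 and 0.01 m/s and distance between plate and tray_loaded_nest below 0.006 m and angle between plate's own z axis and vertical below 0.05 rad and linear speed of plate below 0.02 m/s); the robot touches nothing.
It fails at once if the fingers touch the well plate (contact force between the fingers and plate above 0.5 N).
It fails at once if the well plate leaves its nest or is lifted (distance between plate and tray_loaded_nest above 0.012 m or angle between plate's own z axis and vertical above 0.15 rad).
It fails at once if the front face of the loaded tray is touched, or its lip pinched (contact force between the fingers and tray_loaded_face above 1.5 N).
It fails at once if a bystander is moved by more than 15 mm (distance of any of beaker_50, petri_1, timer, tip_box, flask_50 from where it was at the start of the episode above 0.015 m).
It also fails if it takes over 40 s, if anything falls off the work surface, if the arm or the gripper's body presses on something with over 40 N, if the wrist force passes 120 N, or if a joint passes its speed limit or range.

## Robot

A 7-joint arm with a two-finger parallel gripper is mounted at the origin on a cart in front of the work surface, level with it; the furniture and walls round the work are solid. World frame = base frame: x ahead of the robot, y to its left, z up, the work surface at z = 0. Lengths are in mm, angles in rad, forces in N, time in s.
With the tool pointing down it reaches from about 400 to 875 mm from the base axis. Payload 4.4 kg.
Tool frame: the origin (TCP) lies between the finger pads; the fingertips stand 8 mm ahead of it and the grasp point (between the pads) lies 11 mm behind it; z points along the fingers, y is the line along which they close (so a half turn about z gives the same grasp; the last joint's range is limited). The gripper opens to 85 mm and grips with 20 to 120 N. Pads are 22 mm wide; open, the fingers measure 114 mm over their backs; the gripper's body (76 mm by 85 mm) begins 54 mm behind the grasp point. The pads swing forward as they close: fully open they stand 13 mm farther back than shut.
Start: joints at [-1.229, 0.628, 0.038, 1.517, -0.027, 0.996, -0.02], TCP at [257.763, 596.721, 239.313] pointing down, gripper open.
Joint ranges: [-3.06, 3.06], [-0.37, 2.12], [-1.25, 1.32], [0.18, 2.47], [-1.1, 4.24], [0.23, 1.98], [-2.94, 2.94]. Speed limits (rad/s): [2.57, 2.57, 3.14, 3.14, 3.14, 3.14, 3.14].

## Interface

Orientations are given as a unit quaternion [x, y, z, w].
In Python, from cell import state, imaging, robot, finder gives the robot as it stands.
- The arm moves only by the tool apply_moves, never from a script. Its argument "moves" is a list of rows, each an object with "dp": the shift along the tool's x, y, z in units of 500 mm (1.0 is 500 mm), a list of three; "rotation": the turn, a rotation vector about the tool's x, y, z in units of pi rad (1.0 is pi rad), a list of three; "fingers": the closure, from 0 (fully open) to 1 (shut). A call has 1 to 10 rows; each row is the pose to reach, as a shift and turn from the pose commanded when the call began, along the tool's axes at that moment, turning the shorter way round; what a row does not reach only later rows make up. A row lasts 1/12 s, in which the tool goes at most 41.7 mm and 7.16 degrees, less where a joint would pass 70% of its speed; a pose out of reach is approached as far as the arm can. A call with a number of a shift or a turn outside -1 to 1 is refused whole. A call with a gripper value outside its range is refused whole. The fingers move at their own pace and stop on an object; the grip force is fixed at half the most. Time passes only in rows, so rows that repeat a pose let the fingers close. It gives the time, the measured TCP pose, the force, the opening and the grip force at its end, in the units of the state.
- state(): the state, without advancing time (a new reading comes with each control period).
- imaging.read_camera(name): name is "scene" or "top" or "wrist"; returns (picture, depth): 384x512x3 uint8, red, green, blue; 384x512 float32, mm along the optical axis (not along the pixel's ray), 0 where there is no reading.
- imaging.camera_info(name): a dict with "camera_matrix" (3x3 intrinsics, pixels), "dist_coeffs" ([k1, k2, p1, p2, k3] as OpenCV has them; the pictures are not rectified), "position" and "attitude" of the camera in the world. Camera axes: x right, y down, z forward; pixel columns grow to the right and rows downward; lengths in mm; the calibration is good to about 2 mm. A picture is of the moment at which its call begins: read the wrist's pose just before it. camera_info takes no time and is no camera call; for the wrist camera it gives the pose at the moment of the call.
- robot.hand_in(): hands the job in; it is judged then, once.
Trained networks look in the newest picture that a camera, given by its name, has taken for a name from the list of things; names that differ only in an ending like _2 or _b are one class to them, and where a whole thing is asked for, a point or a joint stands for the part that bears it (a point fixed in the world has none). Each returns a list of dicts, best first, with "conf" (0 to 1); they miss things now and then, are a little off and sometimes report something else, mostly with a low value. They report only what shows in the picture. A call takes as long as a camera call. They do not tell look-alikes from the thing itself.
- finder.search_frame(camera, name): "extent" ([left, top, right, bottom] as shares, 0 to 1, of the picture: columns of its width, rows of its height, round what is visible of it).
- finder.cut_out(camera, name): "mask" (384x512 bool, what is visible of it) and "extent" ([left, top, right, bottom] as shares, 0 to 1, of the picture: columns of its width, rows of its height, round what is visible of it).
The state is a dict: "time": time; "qpos": joint angles; "joint_velocities": joint speeds; "joint_efforts": joint torques, N m; "tcp_pos": TCP position; "eef_rot": TCP orientation; "contact_force": force on the tool from outside, world axes, zero at the start; "ft_torque": the same for the moment, N m; "finger_gap": finger opening in mm; "finger_force": force on a finger pad.
Only numpy, scipy, OpenCV 4.12 (cv2) and the standard library are available. Lean on these libraries where they do the work, as an engineer would, in place of code of your own. Each camera call takes 0.05 s, during which the arm holds its last target. There are 200 camera calls.

## Working session

There is one attempt and no reset: what is moved stays moved. The work goes in short steps, Python scripts to look and compute and a tool call to move; the robot and the scene stay as the last step left them, time stands still between calls to the robot, and variables do not carry over. Pictures are saved under pics/ and viewed, at most 10 in all, crops included, and the job is handed in when it is done.

Besides the shell and the picture viewer there is one more tool, called after "Call:" as name([rows], argument=value, ...), one row to a line, values as JSON. apply_moves: Moves the arm, as the interface text tells. Its arguments: {"type":"object","properties":{"moves":{"type":"array","items":{"type":"object","properties":{"dp":{"type":"array","items":{"type":"number","minimum":-1,"maximum":1}},"rotation":{"type":"array","items":{"type":"number","minimum":-1,"maximum":1}},"fingers":{"type":"number"}}}}},"required":["moves"]}

```bash
mkdir -p pics
cat > h.py <<'E'
import numpy as np, cv2
from scipy.spatial.transform import Rotation as R
from cell import state, imaging, robot, finder
def cloud(name):
    im,d=imaging.read_camera(name); c=imaging.camera_info(name)
    K=np.array(c["camera_matrix"],float); D=np.array(c["dist_coeffs"],float)
    v,u=np.mgrid[0:384,0:512]
    n=cv2.undistortPoints(np.stack([u,v],-1).reshape(-1,1,2).astype(np.float32),K,D).reshape(384,512,2)
    P=np.dstack([n[...,0]*d,n[...,1]*d,d])
    a=c["attitude"]; A=np.array(a,float); r=R.from_quat(A) if A.size==4 else R.from_matrix(A)
    W=r.apply(P.reshape(-1,3)).reshape(384,512,3)+np.array(c["position"])
    W[d<=0]=np.nan
    return im,d,W
E
python3 - <<'E'
from h import *
s=state(); print(s["time"],s["tcp_pos"],s["eef_rot"],s["finger_gap"])
o=[]
for n in ("top","scene"):
    im,d,W=cloud(n); np.savez("pics/"+n,im=im,W=W); o.append(im)
    for k in ("tray_loaded","tray_empty","plate","shuttle_loaded","shuttle_empty","tray_loaded_face","beaker_50","petri_1","timer","tip_box","flask_50"):
        for f in finder.cut_out(n,k)[:3]:
            m=f["mask"]; e=np.array(f["extent"])*[512,384,512,384]
            print(n,k,round(f["conf"],2),e.round(),np.nanmedian(W[m],0).round())
cv2.imwrite("pics/a.png",cv2.resize(np.vstack(o),(800,1200))[:, :, ::-1][:600]); cv2.imwrite("pics/b.png",cv2.resize(o[1],(800,600))[:,:,::-1])
E
```

```text
0.0 [257.51066532 596.1336809  238.39714424] [ 2.02481950e-01  9.79285528e-01 -9.39456636e-04 -1.78221561e-04] 85.35852338298545
top tray_loaded 0.71 [247. 121. 309. 225.] [ 506. -383.   35.]
top tray_empty 0.6 [173. 131. 242. 233.] [ 513. -225.   35.]
top plate 0.94 [263. 252. 296. 287.] [ 306. -383.    7.]
top plate 0.69 [244. 122. 313. 222.] [ 499. -383.   35.]
top plate 0.68 [257. 143. 298. 192.] [ 542. -385.   48.]
top shuttle_loaded 0.76 [246. 110. 311. 222.] [ 556. -392.   35.]
top shuttle_empty 0.98 [177.  87. 261. 231.] [ 568. -248.   34.]
top shuttle_empty 0.69 [243. 108. 308. 221.] [ 561. -389.   35.]
top tray_loaded_face 0.46 [249. 211. 276. 223.] [ 430. -346.   59.]
top beaker_50 0.59 [306. 155. 328. 178.] [ 551. -480.   25.]
top petri_1 0.67 [294. 192. 318. 215.] [ 463. -449.   22.]
top timer 0.87 [115. 189. 148. 216.] [471. -34.  17.]
top timer 0.59 [309. 154. 329. 179.] [ 551. -482.   24.]
top timer 0.28 [171. 129. 243. 235.] [ 512. -225.   35.]
top tip_box 0.88 [366. 163. 427. 219.] [ 476. -661.   70.]
top flask_50 0.7 [355. 221. 380. 247.] [ 386. -591.   22.]
top fl
[... 235 characters left out ...]
229.   36.]
scene plate 0.94 [176. 234. 222. 253.] [ 307. -391.    8.]
scene plate 0.89 [263. 195. 308. 211.] [ 535. -395.   49.]
scene plate 0.25 [232. 190. 341. 220.] [ 483. -385.   36.]
scene shuttle_loaded 0.74 [231. 189. 346. 226.] [ 504. -406.   35.]
scene shuttle_empty 0.64 [274. 250. 301. 294.] [ 379. -605.   38.]
scene shuttle_empty 0.55 [328. 239. 366. 309.] [ 458. -671.   70.]
scene tray_loaded_face 0.41 [237. 197. 240. 211.] [ 427. -352.   54.]
scene petri_1 0.58 [261. 222. 288. 236.] [ 459. -458.   22.]
scene timer 0.52 [185. 163. 201. 174.] [466. -46.  17.]
scene tip_box 0.81 [326. 239. 366. 310.] [ 458. -671.   70.]
scene flask_50 0.59 [275. 249. 300. 294.] [ 379. -606.   36.]
```

View pics/a.png

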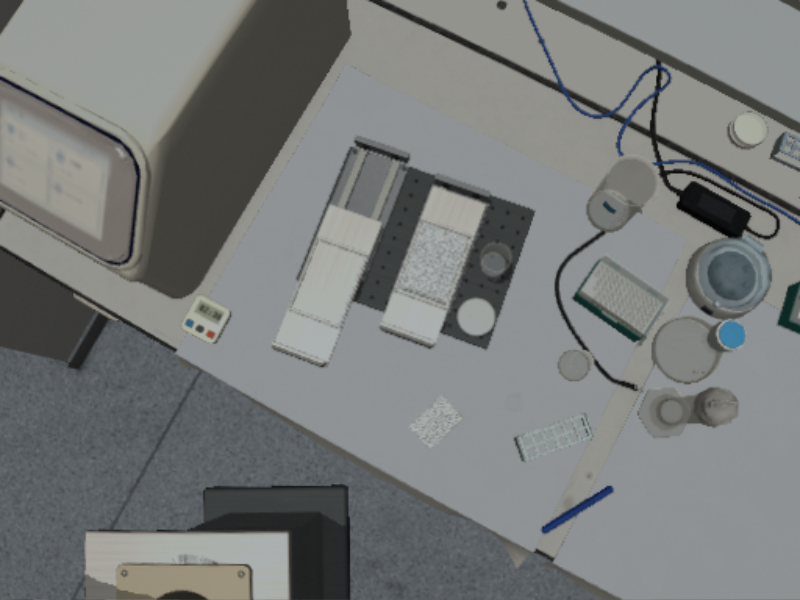

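View pics/b.png

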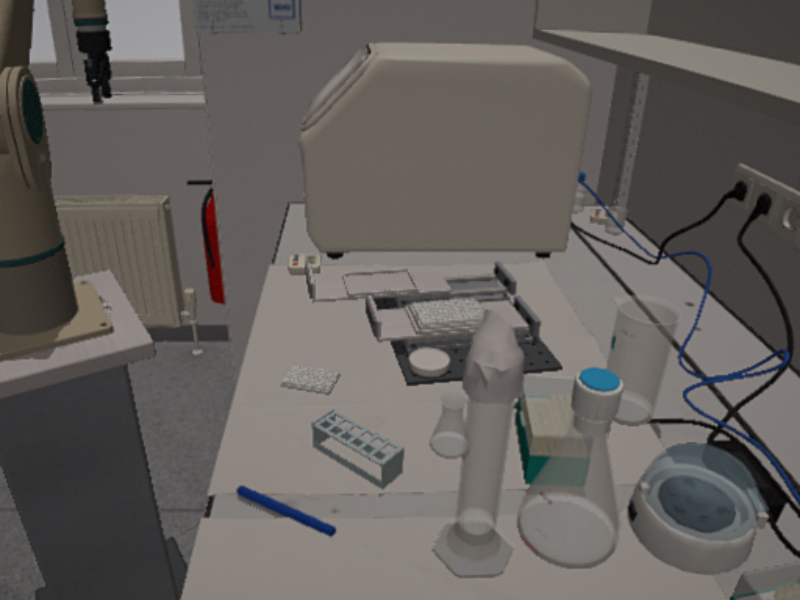

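The top view shows the loaded tray with the large plate at about (435,258) px. The empty tray, at (325,285), is partly out. The small plate at (435,420) on the bench is a look-alike. Next I'll fit the lips and the rail direction.

Run:
```python
from h import *
for n in("top","scene"):
    z=np.load(f"pics/{n}.npz"); W=z["W"]; im=z["im"]
    for nm,(xa,xb,ya,yb) in dict(loaded=(380,660,-450,-310),empty=(340,660,-320,-130)).items():
        r=(W[...,0]>xa)&(W[...,0]<xb)&(W[...,1]>ya)&(W[...,1]<yb)
        for lab,lo,hi in(("floor",31,39),("lip",54,70),("plate",44,53),("shut",39,47)):
            m=r&(W[...,2]>lo)&(W[...,2]<hi)
            p=W[m][:,:2].astype(np.float32)
            if len(p)<6: print(n,nm,lab,len(p));continue
            c,(w,h),_=cv2.minAreaRect(p); b=cv2.boxPoints(((c),(w,h),_))
            print(n,nm,lab,len(p),np.round(c,1),round(w,1),round(h,1),"ang",round(_,1),"zmed",np.median(W[m][:,2]).round(1),b.round().astype(int).tolist())
            if lab=="lip": print("   ",W[m].round().astype(int)[::max(1,len(p)//12)].tolist())
z=np.load("pics/top.npz"); cv2.imwrite("pics/c.png",cv2.resize(z["im"][80:240,165:345],(675,600),interpolation=2)[:,:,::-1])
```

```text
top loaded floor 1684 [ 544.9 -386.5] 88.1 249.5 ang 68.2 zmed 34.9 [[413, -381], [644, -474], [677, -392], [445, -299]]
top loaded lip 162 [ 500.6 -372.6] 77.5 157.8 ang 67.5 zmed 61.6 [[413, -378], [559, -439], [588, -367], [443, -307]]
    [[578, -392, 54], [446, -317, 63], [442, -314, 61], [440, -319, 61], [437, -323, 65], [435, -326, 62], [433, -330, 54], [432, -360, 61], [429, -364, 62], [427, -369, 61], [424, -373, 62], [422, -377, 62], [417, -375, 65]]
top loaded plate 1268 [ 544.  -387.1] 82.6 249.3 ang 69.1 zmed 48.3 [[413, -381], [646, -470], [675, -393], [442, -304]]
top loaded shut 695 [ 545.9 -387.4] 85.2 252.8 ang 68.5 zmed 44.4 [[413, -381], [648, -473], [679, -394], [444, -302]]
top empty floor 3139 [ 502.9 -258.7] 158.4 240.9 ang 67.7 zmed 34.8 [[361, -286], [584, -378], [644, -231], [421, -140]]
top empty lip 197 [ 417.  -234.6] 47.3 175.7 ang 8.5 zmed 62.1 [[381, -151], [407, -325], [453, -318], [427, -144]]
    [[451, -305, 62], [444, -305, 64], [440, -319, 61], [421, -147, 60], [418, -162, 66], [416, -175, 61], [411, -166, 65], [409, -179, 63], [406, -193, 65], 
[... 1001 characters left out ...]
ne empty floor 1267 [ 505.8 -255.9] 155.3 239.5 ang 68.1 zmed 35.4 [[366, -283], [588, -373], [646, -229], [424, -139]]
scene empty lip 86 [ 418. -235.] 47.4 176.8 ang 8.4 zmed 62.3 [[382, -151], [408, -326], [454, -319], [429, -144]]
    [[428, -144, 62], [420, -155, 62], [422, -169, 64], [414, -172, 61], [407, -182, 61], [409, -194, 63], [400, -200, 62], [402, -213, 63], [395, -216, 61], [398, -221, 59], [396, -224, 55], [451, -312, 63], [441, -320, 63]]
scene empty plate 28 [ 413.4 -234. ] 36.7 164.7 ang 8.8 zmed 48.9 [[383, -155], [408, -318], [444, -313], [419, -150]]
scene empty shut 137 [ 480.4 -245.7] 151.1 184.9 ang 68.7 zmed 40.3 [[367, -282], [539, -350], [594, -209], [422, -142]]
```

View pics/c.png

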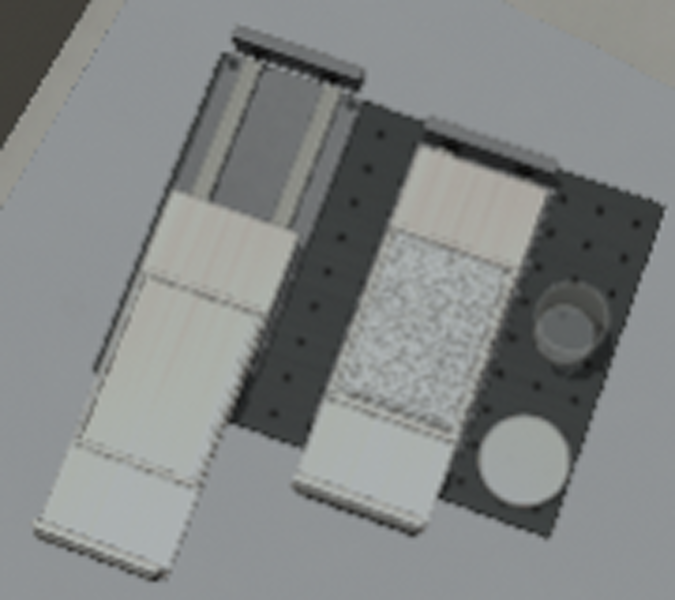

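Run:
```python
from h import *
C=np.vstack([np.load(f"pics/{n}.npz")["W"].reshape(-1,3) for n in("top","scene")]); C=C[~np.isnan(C[:,0])]
def fit(p): # line
    vx,vy,x0,y0=cv2.fitLine(p[:,:2].astype(np.float32),cv2.DIST_HUBER,0,.01,.01).ravel(); 
    return np.degrees(np.arctan2(vy,vx))%180-90
a=np.radians(-21.8); ex=np.array([np.cos(a),np.sin(a)]); ey=np.array([-ex[1],ex[0]])
for nm,c in dict(loaded=(435,-347),empty=(407,-187)).items():
    q=(C[:,:2]-c); u=q@ex; v=q@ey
    m=(abs(u)<22)&(abs(v)<50)&(C[:,2]>58)&(C[:,2]<68)
    p=C[m]; U=u[m];V=v[m]
    print(nm,m.sum(),"railang",fit(p).round(2),"u pct",np.percentile(U,[2,10,50,90,98]).round(1),"v",np.percentile(V,[1,99]).round(1))
    mid=np.percentile(U,[2,98]).mean()+2; vm=np.percentile(V,[1,99]).mean()
    L=np.array(c)+ex*mid+ey*vm; print(" lip",L.round(1), "z",np.median(p[:,2]))
    for s in (1,): 
        m=(abs(v)<60)&(abs(C[:,2]-35)<3)&(u>0)&(u<270); print(" floor edges u",np.percentile(u[m],[1,99]).round(),"v",np.percentile(v[m],[2,98]).round(1))
r=np.hypot(C[:,0],C[:,1]); th=np.degrees(np.arctan2(C[:,1],C[:,0]))
for t in range(-60,90,6):
    m=(abs(th-t)<3)&(r>330)&(r<700)&(C[:,2]>90)&(C[:,2]<400)
    print(t,m.sum(), r[m].min().round() if m.any() else "", end=" | ")
print(state()["qpos"])
```

```text
loaded 239 railang -21.37 u pct [-7.9 -6.7 -2.5  1.3  2.8] v [-38.  43.]
 lip [ 435.4 -344.5] z 62.35668290638114
 floor edges u [  6. 244.] v [-40.5  46.7]
empty 212 railang -21.39 u pct [-4.1 -2.9  1.4  5.3  6.7] v [-37.7  44.5]
 lip [ 411.3 -185.1] z 62.3190252860166
 floor edges u [  9. 233.] v [-38.4  45.9]
-60 0  | -54 0  | -48 0  | -42 0  | -36 0  | -30 0  | -24 0  | -18 0  | -12 2848 650.0 | -6 11598 514.0 | 0 5423 487.0 | 6 3248 499.0 | 12 1818 540.0 | 18 143 593.0 | 24 0  | 30 0  | 36 0  | 42 8 672.0 | 48 5 673.0 | 54 0  | 60 0  | 66 687 571.0 | 72 22 621.0 | 78 0  | 84 0  | [-1.22880849  0.62839646  0.03849876  1.51742763 -0.02698172  0.99629722
 -0.02000087]
```

Run:
```python
from h import *
C=np.vstack([np.load(f"pics/{n}.npz")["W"].reshape(-1,3) for n in("top","scene")]); C=C[~np.isnan(C[:,0])]
r=np.hypot(C[:,0],C[:,1]); th=np.degrees(np.arctan2(C[:,1],C[:,0]))
for t in range(-20,45,6):
    o=[]
    for z in range(50,600,75):
        m=(abs(th-t)<3)&(r>280)&(r<800)&(C[:,2]>z)&(C[:,2]<z+75); o.append(int(np.percentile(r[m],.5)) if m.sum()>5 else 0)
    print(t,o)
m=(C[:,0]>450)&(abs(C[:,1])<300)&(C[:,2]>100); print(np.percentile(C[m],[.3,50,99.7],axis=0).round())
```

```text
-20 [443, 0, 0, 0, 0, 0, 0, 0]
-14 [722, 718, 719, 718, 722, 0, 0, 0]
-8 [557, 558, 556, 559, 576, 0, 0, 0]
-2 [495, 492, 489, 504, 570, 0, 0, 0]
4 [0, 0, 490, 510, 599, 0, 0, 0]
10 [0, 0, 528, 550, 638, 0, 0, 0]
16 [0, 0, 574, 597, 0, 0, 0, 0]
22 [0, 0, 0, 0, 0, 0, 0, 0]
28 [0, 0, 0, 0, 739, 747, 0, 0]
34 [784, 787, 788, 786, 710, 709, 0, 0]
40 [758, 756, 760, 758, 680, 681, 0, 0]
[[ 494. -292.  102.]
 [ 718.  -77.  318.]
 [1398.  291.  488.]]
```

Call:
apply_moves([
  {"dp":[0,0,-0.36]},
  {"dp":[0,0,-0.36]},
  {"dp":[0,0,-0.36]},
  {"dp":[-0.06,-0.08,-0.36]},
  {"dp":[-0.12,-0.15,-0.36]},
  {"dp":[-0.18,-0.22,-0.36]},
  {"dp":[-0.23,-0.28,-0.36]},
  {"dp":[-0.28,-0.34,-0.36]},
  {"dp":[-0.33,-0.39,-0.36]},
  {"dp":[-0.33,-0.39,-0.36]},
])

```text
validation failed for argument at $.mo...
```

Call:
apply_moves([
  {"dp":[0,0,-0.36],"rotation":[0,0,0],"fingers":1},
  {"dp":[0,0,-0.36],"rotation":[0,0,0],"fingers":1},
  {"dp":[0,0,-0.36],"rotation":[0,0,0],"fingers":1},
  {"dp":[-0.06,-0.08,-0.36],"rotation":[0,0,0],"fingers":1},
  {"dp":[-0.12,-0.15,-0.36],"rotation":[0,0,0],"fingers":1},
  {"dp":[-0.18,-0.22,-0.36],"rotation":[0,0,0],"fingers":1},
  {"dp":[-0.23,-0.28,-0.36],"rotation":[0,0,0],"fingers":1},
  {"dp":[-0.28,-0.34,-0.36],"rotation":[0,0,0],"fingers":1},
  {"dp":[-0.33,-0.39,-0.36],"rotation":[0,0,0],"fingers":1},
  {"dp":[-0.33,-0.39,-0.36],"rotation":[0,0,0],"fingers":1},
])

```text
time: 2.03
tcp_pos: [333.7, 347.0, 420.1]
eef_rot: [0.205, 0.979, -0.0, 0.001]
contact_force: [0.4, -1.0, -0.0]
finger_gap: -0.2
finger_force: 0.0
```

Call:
apply_moves([
  {"dp":[-0.05,-0.06,0],"rotation":[0,0,0],"fingers":1},
  {"dp":[-0.1,-0.11,0],"rotation":[0,0,0],"fingers":1},
  {"dp":[-0.15,-0.17,0],"rotation":[0,0,0],"fingers":1},
  {"dp":[-0.2,-0.22,0],"rotation":[0,0,0],"fingers":1},
  {"dp":[-0.25,-0.28,0],"rotation":[0,0,0],"fingers":1},
  {"dp":[-0.3,-0.34,0],"rotation":[0,0,0],"fingers":1},
  {"dp":[-0.35,-0.39,0],"rotation":[0,0,0],"fingers":1},
  {"dp":[-0.4,-0.45,0],"rotation":[0,0,0],"fingers":1},
  {"dp":[-0.4,-0.45,0],"rotation":[0,0,0],"fingers":1},
])

```text
time: 2.78
tcp_pos: [427.8, 58.2, 419.9]
eef_rot: [0.208, 0.978, -0.002, 0.002]
contact_force: [0.0, 0.7, -0.1]
finger_gap: 0.2
finger_force: 0.0
```

Call:
apply_moves([
  {"dp":[-0.02,-0.08,0],"rotation":[0,0,-0.012],"fingers":1},
  {"dp":[-0.04,-0.15,0],"rotation":[0,0,-0.012],"fingers":1},
  {"dp":[-0.055,-0.23,0],"rotation":[0,0,-0.012],"fingers":1},
  {"dp":[-0.075,-0.3,0],"rotation":[0,0,-0.012],"fingers":1},
  {"dp":[-0.09,-0.38,0],"rotation":[0,0,-0.012],"fingers":1},
  {"dp":[-0.11,-0.46,0],"rotation":[0,0,-0.012],"fingers":1},
  {"dp":[-0.11,-0.46,0.08],"rotation":[0,0,-0.012],"fingers":1},
  {"dp":[-0.11,-0.46,0.16],"rotation":[0,0,-0.012],"fingers":1},
  {"dp":[-0.11,-0.46,0.24],"rotation":[0,0,-0.012],"fingers":1},
  {"dp":[-0.11,-0.46,0.32],"rotation":[0,0,-0.012],"fingers":1},
])

```text
time: 3.62
tcp_pos: [385.5, -166.6, 258.2]
eef_rot: [0.184, 0.983, -0.0, 0.001]
contact_force: [0.7, 1.0, -0.3]
finger_gap: -0.1
finger_force: 0.0
```

Call:
apply_moves([
  {"dp":[0,0,0.06],"rotation":[0,0,0],"fingers":1},
  {"dp":[0,0,0.12],"rotation":[0,0,0],"fingers":1},
  {"dp":[0,0,0.18],"rotation":[0,0,0],"fingers":1},
  {"dp":[0,0,0.2],"rotation":[0,0,0],"fingers":1},
  {"dp":[0,0,0.2],"rotation":[0,0,0],"fingers":1},
])

```text
time: 4.03
tcp_pos: [384.0, -165.8, 157.2]
eef_rot: [0.184, 0.983, 0.0, -0.003]
contact_force: [-0.1, -1.0, -0.1]
finger_gap: -0.2
finger_force: 0.0
```

Run:
```python
from h import *
s=state(); print(s["time"],s["tcp_pos"],s["contact_force"]); p=s["tcp_pos"]
im,d,W=cloud("wrist")
cv2.imwrite("pics/w.png",im[:,:,::-1])
ex=np.array([.931,-.365]);ey=np.array([.365,.931])
for n in("wrist","top","scene"):
    im,d,W=cloud(n); C=W.reshape(-1,3); C=C[~np.isnan(C[:,0])]; q=C[:,:2]-p[:2]; u=q@ex;v=q@ey
    m=(abs(u)<25)&(abs(v)<28)&(C[:,2]>68)&(C[:,2]<p[2]+40)
    if m.any(): print(n,"finger z min",np.percentile(C[m][:,2],[0,2,5]).round(1),"u",np.percentile(u[m],[2,98]).round(1),"v",np.percentile(v[m],[2,98]).round(1))
    m=(abs(u-28)<30)&(abs(v)<50)&(C[:,2]>57)&(C[:,2]<67)
    if m.any(): print(n,"lip u",np.percentile(u[m],[2,50,98]).round(1),"v",np.percentile(v[m],[2,98]).round(1),np.median(C[m][:,2]))
    q=C[:,:2]-[435.4,-344.5];u=q@ex;v=q@ey; m=(abs(u)<25)&(abs(v)<50)&(C[:,2]>57)&(C[:,2]<67)
    if m.any(): print(n,"L lip u",np.percentile(u[m],[2,50,98]).round(1),"v",np.percentile(v[m],[2,98]).round(1),np.median(C[m][:,2]))
```

```text
4.0333 [ 384.00879295 -165.79175512  157.20592888] [-0.0662107  -0.96416561 -0.11382284]
wrist finger z min [154.2 157.3 159.5] u [-11.1   9.1] v [-19.2  18.3]
wrist lip u [27.5 31.9 37.5] v [-46.1  32.1] 63.64376941253323
wrist L lip u [-5.5 -2.4  4. ] v [-39.1  38.8] 63.205363348088326
top lip u [25.  30.1 34.6] v [-47.6  10.7] 62.10123978895331
top L lip u [-7.6 -2.8  2.4] v [-37.7  40.1] 61.65052347630058
scene finger z min [151.5 152.6 153.4] u [-8.6 13.3] v [-15.8   0.1]
scene lip u [26.6 31.4 36.1] v [-47.8  32. ] 62.50907764623031
scene L lip u [-5.5 -1.1  4. ] v [-40.5  37.9] 62.59463672298273
```

View pics/w.png

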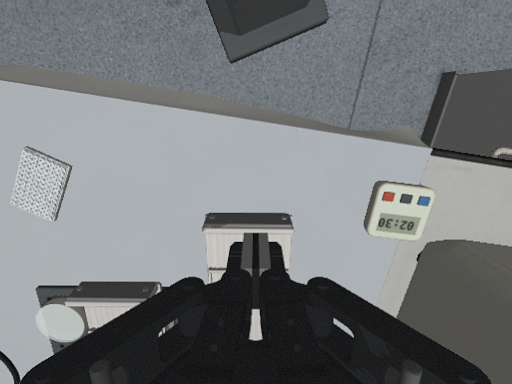

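Call:
apply_moves([
  {"dp":[0,-0.016,0.07],"rotation":[0,0,0],"fingers":1},
  {"dp":[0,-0.016,0.14],"rotation":[0,0,0],"fingers":1},
  {"dp":[0,-0.016,0.2],"rotation":[0,0,0],"fingers":1},
  {"dp":[0,-0.016,0.208],"rotation":[0,0,0],"fingers":1},
  {"dp":[0,-0.016,0.208],"rotation":[0,0,0],"fingers":1},
])

```text
time: 4.65
tcp_pos: [382.5, -173.9, 54.5]
eef_rot: [0.184, 0.983, 0.0, -0.001]
contact_force: [0.6, 0.8, 0.9]
finger_gap: 0.0
finger_force: 0.0
```

Call:
apply_moves([
  {"dp":[-0.015,0,0],"rotation":[0,0,0],"fingers":1},
  {"dp":[-0.03,0,0],"rotation":[0,0,0],"fingers":1},
  {"dp":[-0.045,0,0],"rotation":[0,0,0],"fingers":1},
  {"dp":[-0.06,0,0],"rotation":[0,0,0],"fingers":1},
  {"dp":[-0.075,0,0],"rotation":[0,0,0],"fingers":1},
  {"dp":[-0.09,0,0],"rotation":[0,0,0],"fingers":1},
  {"dp":[-0.105,0,0],"rotation":[0,0,0],"fingers":1},
  {"dp":[-0.12,0,0],"rotation":[0,0,0],"fingers":1},
  {"dp":[-0.13,0,0],"rotation":[0,0,0],"fingers":1},
])

```text
time: 5.4
tcp_pos: [444.5, -198.0, 55.3]
eef_rot: [0.184, 0.983, -0.0, 0.0]
contact_force: [-3.1, 0.1, 2.4]
finger_gap: 0.2
finger_force: 1.2
```

Call:
apply_moves([
  {"dp":[-0.008,0,0],"rotation":[0,0,0],"fingers":1},
  {"dp":[-0.016,0,0],"rotation":[0,0,0],"fingers":1},
  {"dp":[-0.022,0,0],"rotation":[0,0,0],"fingers":1},
])

```text
time: 5.65
tcp_pos: [453.8, -201.6, 55.2]
eef_rot: [0.184, 0.983, 0.0, -0.0]
contact_force: [-2.6, -0.6, 1.5]
finger_gap: 0.0
finger_force: 1.2
```

Call:
apply_moves([
  {"dp":[-0.006,0,0],"rotation":[0,0,0],"fingers":1},
  {"dp":[-0.01,0,0],"rotation":[0,0,0],"fingers":1},
])

```text
time: 5.82
tcp_pos: [458.4, -203.5, 55.2]
eef_rot: [0.184, 0.983, -0.0, -0.0]
contact_force: [-1.2, 1.1, 0.9]
finger_gap: -0.1
finger_force: 1.1
```

Call:
apply_moves([
  {"dp":[-0.006,0,0],"rotation":[0,0,0],"fingers":1},
  {"dp":[-0.01,0,0],"rotation":[0,0,0],"fingers":1},
])

```text
time: 5.98
tcp_pos: [462.9, -205.3, 55.2]
eef_rot: [0.184, 0.983, -0.0, -0.0]
contact_force: [-2.3, 0.5, 0.4]
finger_gap: -0.2
finger_force: 1.1
```

Call:
apply_moves([
  {"dp":[-0.006,0,0],"rotation":[0,0,0],"fingers":1},
  {"dp":[-0.01,0,0],"rotation":[0,0,0],"fingers":1},
])

```text
time: 6.15
tcp_pos: [467.7, -207.1, 55.2]
eef_rot: [0.184, 0.983, -0.0, -0.0]
contact_force: [-2.1, -0.6, 0.2]
finger_gap: -0.0
finger_force: 1.1
```

Call:
apply_moves([
  {"dp":[-0.006,0,0],"rotation":[0,0,0],"fingers":1},
  {"dp":[-0.008,0,0],"rotation":[0,0,0],"fingers":1},
])

```text
time: 6.32
tcp_pos: [471.7, -208.7, 55.2]
eef_rot: [0.184, 0.983, -0.0, 0.0]
contact_force: [-2.2, -0.6, -0.9]
finger_gap: 0.2
finger_force: 1.0
```

Call:
apply_moves([
  {"dp":[-0.004,0,0],"rotation":[0,0,0],"fingers":1},
  {"dp":[-0.008,0,0],"rotation":[0,0,0],"fingers":1},
])

```text
time: 6.48
tcp_pos: [474.9, -209.9, 55.2]
eef_rot: [0.184, 0.983, -0.0, -0.0]
contact_force: [-2.9, -0.5, -0.5]
finger_gap: 0.3
finger_force: 1.1
```

Call:
apply_moves([
  {"dp":[-0.004,0,0],"rotation":[0,0,0],"fingers":1},
  {"dp":[-0.008,0,0],"rotation":[0,0,0],"fingers":1},
])

```text
time: 6.65
tcp_pos: [478.7, -211.4, 55.3]
eef_rot: [0.184, 0.983, -0.0, -0.0]
contact_force: [-3.1, -1.1, -0.4]
finger_gap: -0.2
finger_force: 1.1
```

Call:
apply_moves([
  {"dp":[-0.004,0,0],"rotation":[0,0,0],"fingers":1},
  {"dp":[-0.008,0,0],"rotation":[0,0,0],"fingers":1},
])

```text
time: 6.82
tcp_pos: [482.6, -212.8, 55.3]
eef_rot: [0.184, 0.983, -0.0, -0.0]
contact_force: [-2.9, -1.4, 0.3]
finger_gap: 0.3
finger_force: 1.1
```

Call:
apply_moves([
  {"dp":[-0.004,0,0],"rotation":[0,0,0],"fingers":1},
  {"dp":[-0.008,0,0],"rotation":[0,0,0],"fingers":1},
])

```text
time: 6.98
tcp_pos: [486.3, -214.2, 55.3]
eef_rot: [0.184, 0.983, -0.0, 0.0]
contact_force: [-3.0, -0.9, -0.1]
finger_gap: -0.0
finger_force: 1.1
```

Call:
apply_moves([
  {"dp":[-0.004,0,0],"rotation":[0,0,0],"fingers":1},
  {"dp":[-0.008,0,0],"rotation":[0,0,0],"fingers":1},
])

```text
time: 7.15
tcp_pos: [487.1, -214.5, 55.1]
eef_rot: [0.184, 0.983, 0.001, -0.003]
contact_force: [-11.8, 1.7, 7.8]
finger_gap: 0.1
finger_force: 5.7
```

Call:
apply_moves([
  {"dp":[-0.004,0,0],"rotation":[0,0,0],"fingers":1},
  {"dp":[-0.008,0,0],"rotation":[0,0,0],"fingers":1},
])

```text
time: 7.32
tcp_pos: [487.2, -214.3, 54.7]
eef_rot: [0.184, 0.983, 0.003, -0.006]
contact_force: [-17.4, 5.3, 11.6]
finger_gap: 0.1
finger_force: 9.2
```

Run:
```python
from h import *
s=state(); print(s["time"],s["tcp_pos"],s["contact_force"]); p=s["tcp_pos"]
ex=np.array([.931,-.365]);ey=np.array([.365,.931])
for n in("top","scene"):
    im,d,W=cloud(n); C=W.reshape(-1,3); C=C[~np.isnan(C[:,0])]; 
    for nm,c in dict(E=p[:2],L=[435.4,-344.5]).items():
        q=C[:,:2]-c; u=q@ex;v=q@ey
        m=(abs(u-15*(nm=="E"))<23)&(abs(v)<50)&(C[:,2]>57)&(C[:,2]<67)&((abs(v)>22)|(nm=="L")); print(n,nm,"lip",m.sum(),np.percentile(u[m],[2,50,98]).round(1))
    q=C[:,:2]-[412,-185];u=q@ex;v=q@ey; m=(abs(v)<40)&(C[:,2]>32)&(C[:,2]<38)&(u<400); print(" E floor",np.percentile(u[m],[1,99]).round())
    q=C[:,:2]-[412,-185];u=q@ex;v=q@ey; m=(abs(v)<40)&(C[:,2]>39)&(C[:,2]<50)&(u>150)&(u<400); print(" E rear stop",m.sum(),np.percentile(u[m],[5,95]).round())
    cv2.imwrite(f"pics/d{n}.png",cv2.resize(im[80:240,165:345],(675,600))[:,:,::-1])
```

```text
7.3167 [ 487.24969174 -214.33425666   54.72309379] [-17.42910651   5.26004277  11.60578233]Traceback (most recent call last):
  File "<stdin>", line 8, in <module>
    return _quantile_unchecked(
        a, q, axis, out, overwrite_input, method, keepdims, weights)
    return _ureduce(a,
                    func=_quantile_ureduce_func,
    ...<5 lines>...
                    overwrite_input=overwrite_input,
                    method=method)
    r = func(a, **kwargs)
    result = _quantile(arr,
                       quantiles=q,
    ...<2 lines>...
                       out=out,
                       weights=wgt)
    slices_having_nans = np.isnan(arr[-1, ...])
                                  ~~~^^^^^^^^^
IndexError: index -1 is out of bounds for axis 0 with size 0
```

The force jumped at x = 487, so the tray has hit its home stop. I'll back off, rise, then verify.

Call:
apply_moves([
  {"dp":[0.03,0,0],"rotation":[0,0,0],"fingers":1},
  {"dp":[0.06,0,0],"rotation":[0,0,0],"fingers":1},
  {"dp":[0.08,0,0],"rotation":[0,0,0],"fingers":1},
  {"dp":[0.08,0,-0.06],"rotation":[0,0,0],"fingers":1},
  {"dp":[0.08,0,-0.12],"rotation":[0,0,0],"fingers":1},
  {"dp":[0.08,0,-0.18],"rotation":[0,0,0],"fingers":1},
  {"dp":[0.08,0,-0.2],"rotation":[0,0,0],"fingers":1},
  {"dp":[0.08,0,-0.2],"rotation":[0,0,0],"fingers":1},
])

```text
time: 8.03
tcp_pos: [459.1, -203.2, 157.9]
eef_rot: [0.183, 0.983, -0.0, 0.004]
contact_force: [0.1, -1.0, -1.4]
finger_gap: -0.2
finger_force: 0.0
```

Run:
```python
from h import *
s=state(); print(s["time"],s["tcp_pos"],s["eef_rot"],s["contact_force"])
ex=np.array([.931,-.365]);ey=np.array([.365,.931])
for n in("wrist","top","scene"):
    im,d,W=cloud(n); C=W.reshape(-1,3); C=C[~np.isnan(C[:,0])]
    cv2.imwrite(f"pics/d{n}.png",im[:,:,::-1])
    for nm,c in dict(E=[503,-222],L=[435.4,-344.5]).items():
        q=C[:,:2]-c; u=q@ex;v=q@ey
        m=(abs(u)<23)&(abs(v)<48)&(C[:,2]>57)&(C[:,2]<67)
        if m.any(): print(n,nm,"lip",m.sum(),np.percentile(u[m],[2,50,98]).round(1),np.percentile(v[m],[2,98]).round(1))
```

```text
8.0333 [ 459.13107466 -203.18425225  157.88115496] [ 1.83381275e-01  9.83035385e-01 -4.23646894e-04  3.54391661e-03] [ 0.11962401 -1.01402198 -1.39837336]
wrist E lip 622 [-8.2 -4.4  1.8] [-38.6  41.6]
wrist L lip 1067 [-7.  -2.5  2.7] [-38.5  41. ]
top E lip 91 [-8.6 -3.   2.1] [-38.9   8.8]
top L lip 161 [-7.6 -2.6  2.3] [-37.8  40.1]
scene E lip 61 [-6.1 -1.7  2.9] [-39.6  39.4]
scene L lip 90 [-5.8 -1.   3.9] [-40.6  38.2]
```

View pics/dwrist.png

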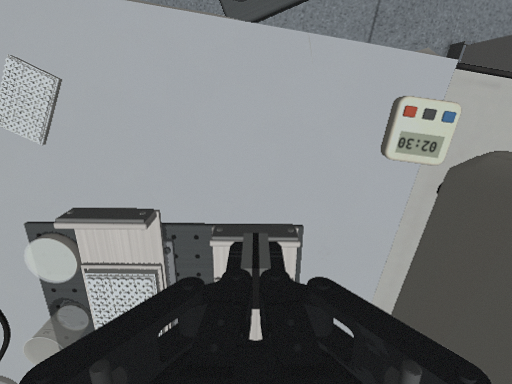

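Both lips are located: the empty tray is home, and the loaded lip is at about (110,215) px with the big plate behind it. Now I'll go over the gap behind the loaded lip.

Call:
apply_moves([
  {"dp":[-0.03,-0.07,0],"rotation":[0,0,0],"fingers":1},
  {"dp":[-0.06,-0.14,0],"rotation":[0,0,0],"fingers":1},
  {"dp":[-0.09,-0.21,0],"rotation":[0,0,0],"fingers":1},
  {"dp":[-0.114,-0.28,0],"rotation":[0,0,0],"fingers":1},
  {"dp":[-0.114,-0.28,0],"rotation":[0,0,0],"fingers":1},
  {"dp":[-0.114,-0.28,0.05],"rotation":[0,0,0],"fingers":1},
  {"dp":[-0.114,-0.28,0.1],"rotation":[0,0,0],"fingers":1},
  {"dp":[-0.114,-0.28,0.12],"rotation":[0,0,0],"fingers":1},
  {"dp":[-0.114,-0.28,0.12],"rotation":[0,0,0],"fingers":1},
])

```text
time: 8.93
tcp_pos: [456.7, -351.6, 91.6]
eef_rot: [0.184, 0.983, 0.002, -0.003]
contact_force: [0.3, -0.3, -0.3]
finger_gap: 0.2
finger_force: 0.0
```

Run:
```python
from h import *
s=state(); print(s["time"],s["tcp_pos"],s["contact_force"]); p=s["tcp_pos"]
ex=np.array([.931,-.365]);ey=np.array([.365,.931])
for n in("wrist","scene"):
    im,d,W=cloud(n); C=W.reshape(-1,3); C=C[~np.isnan(C[:,0])]
    cv2.imwrite(f"pics/e{n}.png",im[:,:,::-1])
    q=C[:,:2]-p[:2]; u=q@ex;v=q@ey
    m=(abs(u)<25)&(abs(v)<28)&(C[:,2]>72)&(C[:,2]<p[2]+30)
    if m.any(): print(n,"finger zmin",np.percentile(C[m][:,2],[0,2]).round(1),"u",np.percentile(u[m],[2,98]).round(1),"v",np.percentile(v[m],[2,98]).round(1))
    m=(abs(u+28)<22)&(abs(v)<48)&(C[:,2]>57)&(C[:,2]<67)
    if m.any(): print(n,"lip",m.sum(),np.percentile(u[m],[2,50,98]).round(1),np.percentile(v[m],[2,98]).round(1))
```

```text
8.9333 [ 456.74995564 -351.64156298   91.5929019 ] [ 0.28716757 -0.269789   -0.33063474]
wrist finger zmin [88.2 90.3] u [-9.8 -4.5] v [-13.8  12.2]
wrist lip 2416 [-26.9 -22.5 -17.2] [-40.9  37.1]
scene finger zmin [84.3 86.3] u [-9.1 12.6] v [-14.6   5.9]
scene lip 89 [-27.9 -23.5 -18.3] [-42.5  37.2]
```

View pics/ewrist.png

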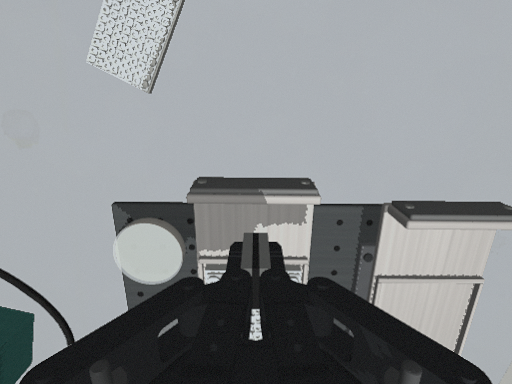

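Wrist view: the fingertip (255,235) stands over clear floor between the lip (y≈195) and the nest rim (y≈260). I'll shift 5 mm back and descend.

Call:
apply_moves([
  {"dp":[-0.01,0.004,0],"rotation":[0,0,0],"fingers":1},
  {"dp":[-0.01,0.004,0.025],"rotation":[0,0,0],"fingers":1},
  {"dp":[-0.01,0.004,0.05],"rotation":[0,0,0],"fingers":1},
  {"dp":[-0.01,0.004,0.074],"rotation":[0,0,0],"fingers":1},
  {"dp":[-0.01,0.004,0.074],"rotation":[0,0,0],"fingers":1},
])

```text
time: 9.45
tcp_pos: [462.9, -352.1, 55.5]
eef_rot: [0.184, 0.983, 0.001, -0.002]
contact_force: [-0.4, 0.8, 0.4]
finger_gap: 0.0
finger_force: 0.0
```

Call:
apply_moves([
  {"dp":[0.01,0,0],"rotation":[0,0,0],"fingers":1},
  {"dp":[0.018,0,0],"rotation":[0,0,0],"fingers":1},
  {"dp":[0.026,0,0],"rotation":[0,0,0],"fingers":1},
  {"dp":[0.034,0,0],"rotation":[0,0,0],"fingers":1},
  {"dp":[0.042,0,0],"rotation":[0,0,0],"fingers":1},
  {"dp":[0.05,0,0],"rotation":[0,0,0],"fingers":1},
])

```text
time: 9.95
tcp_pos: [441.4, -345.1, 58.8]
eef_rot: [0.184, 0.983, -0.001, 0.001]
contact_force: [2.7, -1.4, -1.4]
finger_gap: 0.1
finger_force: 1.3
```

Call:
apply_moves([
  {"dp":[0.008,0,0.004],"rotation":[0,0,0],"fingers":1},
  {"dp":[0.018,0,0.008],"rotation":[0,0,0],"fingers":1},
  {"dp":[0.028,0,0.008],"rotation":[0,0,0],"fingers":1},
  {"dp":[0.04,0,0.008],"rotation":[0,0,0],"fingers":1},
  {"dp":[0.052,0,0.008],"rotation":[0,0,0],"fingers":1},
  {"dp":[0.064,0,0.008],"rotation":[0,0,0],"fingers":1},
  {"dp":[0.076,0,0.008],"rotation":[0,0,0],"fingers":1},
  {"dp":[0.088,0,0.008],"rotation":[0,0,0],"fingers":1},
  {"dp":[0.1,0,0.008],"rotation":[0,0,0],"fingers":1},
])

```text
time: 10.7
tcp_pos: [393.7, -325.9, 54.3]
eef_rot: [0.184, 0.983, 0.0, -0.0]
contact_force: [2.7, -0.2, 0.3]
finger_gap: 0.2
finger_force: 1.4
```

Call:
apply_moves([
  {"dp":[0.012,0,0],"rotation":[0,0,0],"fingers":1},
  {"dp":[0.024,0,0],"rotation":[0,0,0],"fingers":1},
  {"dp":[0.036,0,0],"rotation":[0,0,0],"fingers":1},
  {"dp":[0.048,0,0],"rotation":[0,0,0],"fingers":1},
  {"dp":[0.06,0,0],"rotation":[0,0,0],"fingers":1},
])

```text
time: 11.12
tcp_pos: [365.7, -315.3, 54.2]
eef_rot: [0.184, 0.983, 0.0, -0.0]
contact_force: [3.7, 1.2, 0.1]
finger_gap: 0.1
finger_force: 1.4
```

Call:
apply_moves([
  {"dp":[0.008,0,0],"rotation":[0,0,0],"fingers":1},
  {"dp":[0.016,0,0],"rotation":[0,0,0],"fingers":1},
  {"dp":[0.024,0,0],"rotation":[0,0,0],"fingers":1},
])

```text
time: 11.37
tcp_pos: [354.7, -311.2, 54.3]
eef_rot: [0.184, 0.983, 0.0, -0.0]
contact_force: [3.1, 0.8, -0.1]
finger_gap: -0.3
finger_force: 1.2
```

Call:
apply_moves([
  {"dp":[0.005,0,0],"rotation":[0,0,0],"fingers":1},
  {"dp":[0.01,0,0],"rotation":[0,0,0],"fingers":1},
])

```text
time: 11.53
tcp_pos: [350.1, -309.4, 54.3]
eef_rot: [0.184, 0.983, 0.0, -0.0]
contact_force: [2.9, 0.1, 0.1]
finger_gap: 0.2
finger_force: 1.1
```

Call:
apply_moves([
  {"dp":[0.004,0,0],"rotation":[0,0,0],"fingers":1},
  {"dp":[0.008,0,0],"rotation":[0,0,0],"fingers":1},
])

```text
time: 11.7
tcp_pos: [347.6, -308.5, 54.3]
eef_rot: [0.184, 0.983, -0.0, 0.001]
contact_force: [7.6, -0.3, -3.8]
finger_gap: 0.4
finger_force: 3.7
```

The stop seems to have been reached. I'll push a little more to confirm.

Call:
apply_moves([
  {"dp":[0.004,0,0],"rotation":[0,0,0],"fingers":1},
  {"dp":[0.006,0,0],"rotation":[0,0,0],"fingers":1},
  {"dp":[0.006,0,0],"rotation":[0,0,0],"fingers":1},
  {"dp":[0.006,0,0],"rotation":[0,0,0],"fingers":1},
])

```text
time: 12.03
tcp_pos: [347.5, -308.5, 54.5]
eef_rot: [0.183, 0.983, -0.001, 0.003]
contact_force: [10.8, -0.3, -4.7]
finger_gap: -0.2
finger_force: 4.8
```

Call:
apply_moves([
  {"dp":[-0.006,0,0],"rotation":[0,0,0],"fingers":1},
  {"dp":[-0.022,0,0],"rotation":[0,0,0],"fingers":1},
  {"dp":[-0.022,0,0],"rotation":[0,0,0],"fingers":1},
  {"dp":[-0.022,0,-0.05],"rotation":[0,0,0],"fingers":1},
  {"dp":[-0.022,0,-0.12],"rotation":[0,0,0],"fingers":1},
  {"dp":[-0.022,0,-0.2],"rotation":[0,0,0],"fingers":1},
  {"dp":[-0.022,0,-0.28],"rotation":[0,0,0],"fingers":1},
  {"dp":[-0.022,0,-0.3],"rotation":[0,0,0],"fingers":1},
  {"dp":[-0.022,0,-0.3],"rotation":[0,0,0],"fingers":1},
])

```text
time: 12.78
tcp_pos: [354.9, -312.3, 206.9]
eef_rot: [0.184, 0.983, -0.001, 0.002]
contact_force: [-0.5, 0.2, 0.2]
finger_gap: 0.0
finger_force: 0.0
```

Run:
```python
from h import *
s=state(); print(s["time"],s["tcp_pos"],s["contact_force"])
ex=np.array([.931,-.365]);ey=np.array([.365,.931])
for n in("wrist","top","scene"):
    im,d,W=cloud(n); C=W.reshape(-1,3); C=C[~np.isnan(C[:,0])]
    cv2.imwrite(f"pics/f{n}.png",im[:,:,::-1])
    for nm,c in dict(E=[503,-222],L=[333,-304.4]).items():
        q=C[:,:2]-c; u=q@ex;v=q@ey
        m=(abs(u)<23)&(abs(v)<48)&(C[:,2]>57)&(C[:,2]<67)
        if m.any(): print(n,nm,"lip",m.sum(),np.percentile(u[m],[2,50,98]).round(1),np.percentile(v[m],[2,98]).round(1))
    m=(u>50)&(u<190)&(abs(v)<45)&(C[:,2]>44)&(C[:,2]<54)
    if m.any(): print("  plate u",np.percentile(u[m],[1,99]).round(1),"v",np.percentile(v[m],[1,99]).round(1),"z",np.percentile(C[m][:,2],[5,50,95]).round(1))
```

```text
12.7833 [ 354.90534546 -312.28094079  206.94845194] [-0.46189737  0.16639705  0.2490483 ]
wrist E lip 650 [-8.8 -4.1  1.1] [-38.3  41.5]
wrist L lip 840 [-6.8 -2.1  3. ] [-37.2  41.2]
  plate u [ 65.9 119.7] v [-32.8  36.1] z [44.6 47.3 48.7]
top E lip 123 [-7.6 -2.6  2.2] [-24.2  39.9]
top L lip 57 [-8.1 -3.3  1.4] [-38.6  -8.8]
  plate u [ 85.2 168.7] v [-33.6  35.6] z [44.9 48.4 52.2]
scene E lip 61 [-6.4 -1.8  3.2] [-39.9  36.2]
scene L lip 89 [-5.5 -0.6  4.2] [-40.3  41.5]
  plate u [ 66.6 169.6] v [-36.2  33. ] z [45.  49.1 50.7]
```

View pics/fwrist.png

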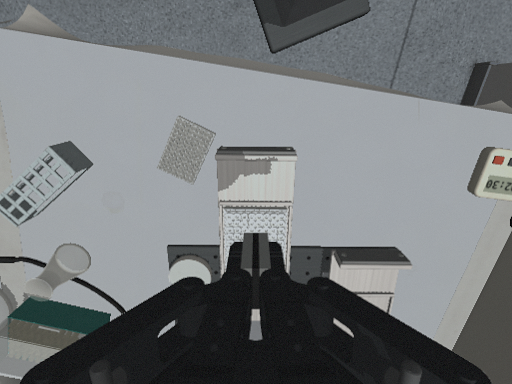

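The loaded tray is out at its stop, with its lip at (256,152) px. The plate is seated, the empty tray is home at (370,255), and the arm is clear.

```bash
python3 -c "
from cell import robot; print(robot.hand_in())"
```

```text
the job is handed in; nothing more can be done
None
```

I pushed the empty tray home, then drew the loaded tray out to its stop with the plate still seated in its nest. I handed the job in at about 13 s with the arm clear of everything; no verdict came back.

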